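# Set the forensic light source to its green filter

## Task

Push the gated filter lever on the light source out of its parking slot, along the cross channel and fully home into the slot marked with the green disc, without running it home in any other coloured slot on the way. Only push the knob with the fingertips or the outside of the fingers, without pinching it and without ramming it hard against the gate, and leave the other things where they stand.

Things in the scene. Friction and masses are not known exactly. Their poses are not given: they have to be found in the camera images.
- light_source: blue bench-top light source with an aluminium top panel, fixed: 250 mm deep (its x), 360 mm wide (its y), 100 mm tall, the top level. Origin: centre of its underside, straight below the gate's centre. Its x points to its rear (away from the robot at yaw 0), y to its left, z up. The stem of the lever (12 mm thick) has 2 mm of play to either side in the gate's channels; the gate's walls stop it.
- gate (a point): centre of the gate, on the top panel; axes as the light source. Channels 16 mm wide. The lever's axis can go (mm): along the cross channel x = 0 from y = -40 to 40; at each of its ends into a rear slot to x = 36 and a forward slot to x = -36 (the four coloured slots); and from its middle (y = 0) into the parking slot, forward to x = -36, which has no slot opposite.
- lever_knob (a point): centre of the lever's black four-lobed, white-capped knob, on the lever's axis, 141.5 mm above the bench. The knob is 30 mm across its lobes (to front, rear, left and right) and 47 mm tall, 118 to 165 mm above the bench, on an upright steel stem. It slides level and stays upright (about 3 N moves it in an open channel), cannot be lifted or turned, and stays where it is left: no spring, no catch.
- shuttle (a joint): the lever's position along the light source's x axis (m): 0 in the cross channel, +0.036 at the end of a rear slot, -0.036 at the end of a forward slot; it starts in the parking slot, between -0.036 and -0.026
- lever (a joint): the lever's position along the light source's y axis (m): 0 in the parking slot, +0.040 in the left slots, -0.040 in the right slots (play 2 mm)
- green_mark (a point): centre of the flat green disc (26 mm across, 1.5 mm thick) stuck on the top panel beyond the closed end of the slot that it names: 62 mm in front of or behind the cross channel's middle line, in line with the slot, 26 mm from the lever's axis when the lever stands at the end of that slot. Which disc marks which of the four slots varies.
- red_mark (a point): centre of the flat red disc (26 mm across, 1.5 mm thick) stuck on the top panel beyond the closed end of the slot that it names: 62 mm in front of or behind the cross channel's middle line, in line with the slot, 26 mm from the lever's axis when the lever stands at the end of that slot. Which disc marks which of the four slots varies.
- blue_mark (a point): centre of the flat blue disc (26 mm across, 1.5 mm thick) stuck on the top panel beyond the closed end of the slot that it names: 62 mm in front of or behind the cross channel's middle line, in line with the slot, 26 mm from the lever's axis when the lever stands at the end of that slot. Which disc marks which of the four slots varies.
- yellow_mark (a point): centre of the flat yellow disc (26 mm across, 1.5 mm thick) stuck on the top panel beyond the closed end of the slot that it names: 62 mm in front of or behind the cross channel's middle line, in line with the slot, 26 mm from the lever's axis when the lever stands at the end of that slot. Which disc marks which of the four slots varies.
- swab_pot: clear specimen pot with an orange cap, 38 mm across, 45 mm tall, loose on the left part of the light source's top; origin at the centre of its underside; a bystander, to be left alone
- torch: small dark metal torch standing on its wide end, 32 mm across at the foot, 60 mm tall, loose on the right part of the light source's top; origin at the centre of its underside; a bystander, to be left alone
- powder_jar: white jar with a black cap, 56 mm across, 60 mm tall, on the bench; origin at the centre of its underside; a bystander, to be left alone
- reagent: amber bottle with a blue cap, 54 mm across, 130 mm tall, on the bench; origin at the centre of its underside; a bystander, to be left alone
- tent: blank yellow plastic marker tent, 68 by 70 mm at its foot, 86 mm tall, on the bench; origin at the centre of its underside; a bystander, to be left alone
- brush: brush lying on the bench, about 200 mm long; origin below its middle; a bystander, to be left alone
- cast_block: white block, 60 by 45 by 30 mm, on the bench; origin at the centre of its underside; a bystander, to be left alone

How it is judged (in metres and radians):
At the end, for the whole second after the job is handed in: The lever stands at rest in the slot marked by the green disc, its axis within 31 mm of the disc's centre seen from above (26 mm at the very end of the slot, so within about 5 mm of the end); every bystander is within 20 mm of where it stood and tilted less than 0.3 rad (horizontal distance between lever_knob and green_mark below 0.031 m and velocity of joint shuttle between -0.01 and 0.01 m/s and velocity of joint lever between -0.01 and 0.01 m/s and distance of each of swab_pot, torch, powder_jar, reagent, tent, brush, cast_block from where it was at the start of the episode below 0.02 m and angle between each of swab_pot, torch, powder_jar, reagent, tent, brush, cast_block's own z axis and vertical below 0.3 rad); the robot touches nothing.
It fails at once if the knob was pinched between the fingers (over 3 N on opposite lobes at once) (contact force between each of lever_c1, lever_c2 and the fingers above 3 N or contact force between each of lever_c3, lever_c4 and the fingers above 3 N).
It fails at once if the lever was run home in another coloured slot (within 31 mm of the red, blue or yellow disc's centre) (horizontal distance between lever_knob and red_mark below 0.031 m or horizontal distance between lever_knob and blue_mark below 0.031 m or horizontal distance between lever_knob and yellow_mark below 0.031 m).
It fails at once if the lever was rammed: over 50 N between robot and lever (contact force between lever and the fingers above 50 N or contact force between lever and the arm above 50 N).
It fails at once if a bystander was moved over 20 mm or tipped over 0.3 rad (not (distance of each of swab_pot, torch, powder_jar, reagent, tent, brush, cast_block from where it was at the start of the episode below 0.02 m and angle between each of swab_pot, torch, powder_jar, reagent, tent, brush, cast_block's own z axis and vertical below 0.3 rad)).
It also fails if it takes over 48 s, if anything falls off the work surface, if the arm or the gripper's body presses on something with over 40 N, if the wrist force passes 120 N, or if a joint passes its speed limit or range.

## Robot

A 6-joint arm with a two-finger parallel gripper is mounted at the origin on the work surface. World frame = base frame: x ahead of the robot, y to its left, z up, the work surface at z = 0. Lengths are in mm, angles in rad, forces in N, time in s.
With the tool pointing down it reaches from about 275 to 1000 mm from the base axis. Payload 8.4 kg.
Tool frame: the origin (TCP) lies at the very end of the fingers, on their centre line; the grasp point (between the pads) lies 19 mm behind it; z points along the fingers, x is the direction in which the jaws open and shut, and the axes are right-handed (so a half turn about z gives the same grasp; the last joint's range is limited). The gripper opens to 85 mm and grips with 20 to 120 N. Pads are 22 mm wide; open, the fingers measure 114 mm over their backs; the gripper's body (76 mm by 85 mm) begins 54 mm behind the grasp point. The pads swing forward as they close: fully open they stand 13 mm farther back than shut.
Start: joints at [-1.325, 0.353, 1.633, -0, 1.155, -0.002], TCP at [153.293, -605.912, 231.281] pointing down, gripper open.
Joint ranges: [-2.63, 2.63], [-0.92, 2.1], [0.06, 2.66], [-1.3, 4.44], [0, 2.69], [-3.02, 3.02]. Speed limits (rad/s): [2.22, 2.22, 2.79, 3.14, 3.14, 3.14].

## Interface

Orientations are given as [roll, pitch, yaw] about the fixed x, y, z axes, in that order (R = Rz(yaw) Ry(pitch) Rx(roll)).
In Python, from rig import r gives the robot as it stands. The module is installed in compiled form; this text tells all that it offers.
- The arm moves only by the tool apply_moves, never from a script. Its argument "targets" is a list that holds one entry, the list of rows, each a list of 7 numbers: the gripper's target within -1 to 1 (fully open at 1, half-way at 0, shut at -1), then the shift along the tool's x, y, z in cm, then the turn, a rotation vector about the tool's x, y, z in degrees. A call has 1 to 8 rows; each row is the pose to reach, as a shift and turn from the pose measured when the call began, along the tool's axes at that moment; what a row does not reach only later rows make up. A row lasts 1/10 s, in which the tool goes at most 50 mm and 8.59 degrees, less where a joint would pass 70% of its speed; a pose out of reach is approached as far as the arm can. A call with a gripper value outside its range is refused whole. The fingers move at their own pace and stop on an object; "newtons" is the grip in N (left out, the last holds). Time passes only in rows, so rows that repeat a pose let the fingers close. It gives the time, the measured TCP pose, the force and the opening at its end, in the units of the state.
- r.sense(): the state, without advancing time (a new reading comes with each control period).
- r.grab_frame(name): name is "side" or "top" or "wrist"; returns a dict with "pixels" (420x560x3 uint8, red, green, blue), "fov_y" (degrees; the focal length in pixels is half the picture's height over the tangent of half this angle, whatever the lens; pixels are square), "cx", "cy" (the principal point, pixels), "R" (3x3) and "t" (3): a world point X has camera coordinates R X + t; the wrist camera has in their place "mount" (4x4, takes a point from camera to tool coordinates, whose origin is the TCP and whose axes are the tool frame's). Camera axes: x right, y down, z forward; pixel columns grow to the right and rows downward; lengths in mm; the calibration is good to about 2 mm. A picture is of the moment at which its call begins: read the wrist's pose just before it. There is no depth.
- r.sign_off(): hands the job in, once; it reports no verdict.
The state is a dict: "clock": time; "qpos": joint angles; "qvel": joint speeds; "joint_efforts": joint torques, N m; "eef_pos": TCP position; "tcp_rot": TCP orientation; "contact_force": force on the tool from outside, world axes, zero at the start; "wrist_torque": the same for the moment, N m; "opening": opening from 0.0 (shut) to 1.0 (fully open).
Only numpy, scipy, OpenCV 4.12 (cv2) and the standard library are available. Lean on these libraries where they do the work, as an engineer would, in place of code of your own. Each camera call takes 0.05 s, during which the arm holds its last target. There are 200 camera calls.

## Working session

There is one attempt and no reset: what is moved stays moved. The work goes in short steps, Python scripts to look and compute and a tool call to move; the robot and the scene stay as the last step left them, time stands still between calls to the robot, and variables do not carry over. Pictures are saved under pics/ and viewed, about 8 in all and at most 12, crops included, and the job is handed in when it is done.

Besides the shell and the picture viewer there is one more tool, called by a JSON object that holds its "method" and its "body". apply_moves: Moves the arm, as the interface text tells. Its arguments: {"type":"object","properties":{"targets":{"type":"array"},"newtons":{"type":"number"}},"required":["targets"]}

```bash
mkdir -p pics
cat > h.py <<'E'
import numpy as np,cv2
from rig import r
def grab(n,f):
    s=r.sense(); g=r.grab_frame(n); cv2.imwrite(f'pics/{f}.png',g['pixels'][:,:,::-1]); np.savez(f'pics/{f}.npz',**g); return s,g
def ray(g,u,v):
    f=210/np.tan(np.radians(g['fov_y'])/2)
    d=np.array([(u-g['cx'])/f,(v-g['cy'])/f,1.]); R=np.array(g['R']); return -R.T@np.array(g['t']),R.T@d
def plane(g,u,v,z):
    o,d=ray(g,u,v); return o+d*(z-o[2])/d[2]
def proj(g,X):
    f=210/np.tan(np.radians(g['fov_y'])/2)
    c=np.array(g['R'])@X+np.array(g['t']); return f*c[0]/c[2]+g['cx'],f*c[1]/c[2]+g['cy']
E
python3 - <<'E'
from h import *
s,g=grab('top','top'); print(s); print({k:g[k] for k in g if k!='pixels'})
s,g=grab('side','side'); print({k:g[k] for k in g if k!='pixels'})
E
```

```text
{'clock': 0.0, 'qpos': array([-1.32541106e+00,  3.53605254e-01,  1.63414469e+00, -9.25552775e-06,
        1.15520672e+00, -2.41866464e-03]), 'qvel': array([ 0.00142425, -0.00059517,  0.00046252,  0.00086038, -0.00172096,
        0.00142664]), 'joint_efforts': array([ 1.87420839e-03, -6.05234456e+01, -3.42069089e+01,  2.01266153e-04,
        9.32268013e-03, -3.23892516e-05]), 'eef_pos': array([ 153.1659976 , -605.44431602,  230.58395847]), 'tcp_rot': array([ 3.14158749e+00,  1.36402505e-03, -1.32298866e+00]), 'contact_force': array([-0.3799118 , -0.85038132,  0.61481416]), 'wrist_torque': array([-0.00651275, -0.03867351,  0.00559299]), 'opening': 0.9980921488776677}
{'fov_y': 57.935137281966064, 'cx': 281.18964141773034, 'cy': 209.13636234433113, 'R': array([[-0.0198398 , -0.99959119,  0.02058719],
       [-0.99770378,  0.01846024, -0.06516425],
       [ 0.06475757, -0.02183276, -0.99766216]]), 't': array([   3.13049727,  499.18491532, 1048.05332581])}
{'fov_y': 55.87128946638441, 'cx': 280.2476519956339, 'cy': 204.44361383824315, 'R': array([[-0.78001894, -0.62570333, -0.00811123],
       [-0.34554026,  0.44149443, -0.82806074],
       [ 0.52170143, -0.64310031, -0.56057971]]), 't': array([376.17985104, 263.21144539, 752.22919689])}
```

View pics/top.png

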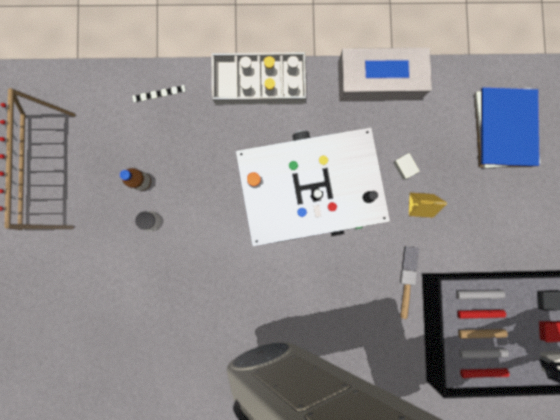

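View pics/side.png

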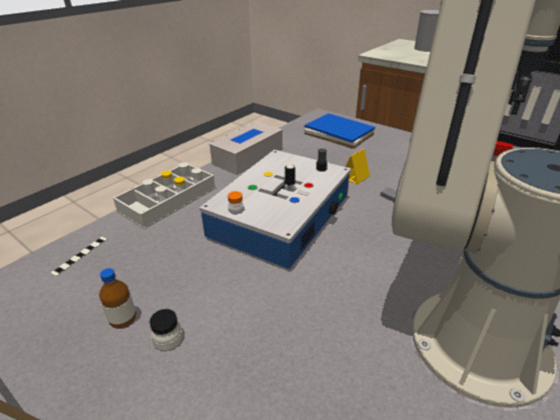

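The top view shows the light source turned slightly. Green (293,165) is the rear-left slot, yellow (323,160) rear-right, blue (302,212) front-left and red (332,207) front-right. The lever, near (317,193), is in the forward parking slot. The side view agrees. Next I'll measure the discs and the knob.

```bash
cat > m.py <<'E'
from h import *
def cen(g,name,roi):
    x0,y0,x1,y1=roi; hsv=cv2.cvtColor(g['pixels'],cv2.COLOR_RGB2HSV).astype(int); H,S,V=hsv[...,0],hsv[...,1],hsv[...,2]
    lo,hi={'green':(45,90),'yellow':(20,35),'blue':(100,130),'red':(170,190)}[name]
    H=np.where(H<8,H+180,H)
    m=((H>=lo)&(H<=hi)&(S>110)&(V>60)).astype(np.uint8); k=np.zeros_like(m); k[y0:y1,x0:x1]=m[y0:y1,x0:x1]
    n,l,st,c=cv2.connectedComponentsWithStats(k); i=1+np.argmax(st[1:,4]); return c[i],st[i,4]
E
python3 - <<'E'
from m import *
g=dict(np.load('pics/top.npz')); gs=dict(np.load('pics/side.npz'))
P={}
for n,roi,rs in [('green',(284,156,302,174),(244,180,259,195)),('yellow',(314,151,332,169),(260,168,277,181)),('blue',(293,203,311,221),(287,194,302,206)),('red',(323,198,341,216),(303,179,316,191))]:
    c,a=cen(g,n,roi); P[n]=plane(g,*c,101.5); c2,a2=cen(gs,n,rs); print(n,c,a,P[n],'side',plane(gs,*c2,101.5),a2)
C=sum(P.values())/4
ex=(P['green']+P['yellow']-P['blue']-P['red'])[:2]; ey=(P['green']+P['blue']-P['yellow']-P['red'])[:2]
print('C',C,'yaw',np.arctan2(ex[1],ex[0]),np.arctan2(-ey[0],ey[1]),np.linalg.norm(ex)/2,np.linalg.norm(ey)/2)
a=np.arctan2(ex[1],ex[0]);x=np.array([np.cos(a),np.sin(a),0]);y=np.array([-np.sin(a),np.cos(a),0])
for t in (-36,-26): print('expected cap px',t,proj(g,np.r_[C[:2],165]+x*t), proj(gs,np.r_[C[:2],165]+x*t))
# pot & torch
for n,gg,uv,z in [('pot',g,(254,180),145),('torch',g,(371,196),160),('tent',g,(427,205),50)]:
    p=plane(gg,*uv,z); d=p-C; print(n,p,'gate',d@x,d@y)
A=cv2.resize(g['pixels'][130:260,220:400],None,fx=4,fy=4,interpolation=2); cv2.imwrite('pics/topc.png',A[:,:,::-1])
E
```

```text
green [292.92105263 164.94736842] 38 [608.24659514 -37.38503481 101.5       ] side [605.26243582 -36.69013581 101.5       ] 26
yellow [323.   159.75] 48 [ 620.67126083 -116.20040149  101.5       ] side [ 617.4215507 -115.828737   101.5      ] 32
blue [301.5  211.64] 50 [486.17236629 -56.89103797 101.5       ] side [482.29412091 -56.39391288 101.5       ] 33
red [331.85185185 206.33333333] 54 [ 498.46323989 -135.8736936   101.5       ] side [ 495.15781611 -135.10068895  101.5       ] 32
C [553.38836554 -86.58754197 101.5       ] yaw 0.15903097545661976 0.15536540684299607 123.7020965260751 79.86093182347317
expected cap px -36 (np.float64(317.724025828839), np.float64(196.78362933870434)) (np.float64(291.7210165852787), np.float64(167.17320822373478))
expected cap px -26 (np.float64(316.9661694200286), np.float64(192.73995990684074)) (np.float64(288.2078294861709), np.float64(166.24682752921296))
pot [564.26729092  62.2166756  145.        ] gate 34.30650322479938 145.20368459189362
torch [ 517.91924407 -223.36695507  160.        ] gate -56.6821347383129 -129.43647873966577
tent [ 500.92569419 -405.47430409   50.        ] gate -102.30003658633531 -306.5547283226355
```

View pics/topc.png

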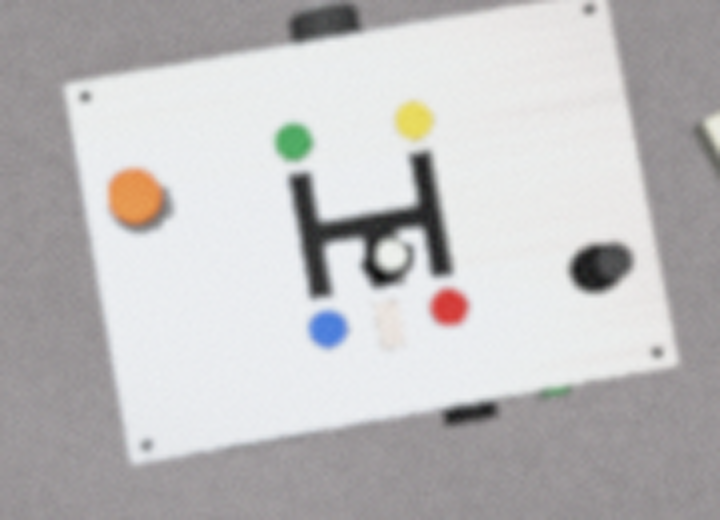

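{"method": "apply_moves", "body": {"targets": [[[-1,-3.1,-3.3,0,0,0,0.6],[-1,-6.2,-6.6,0,0,0,1.3],[-1,-9.3,-9.9,0,0,0,2],[-1,-12.4,-13.2,0,0,0,2.6],[-1,-15.5,-16.5,0,0,0,3.2],[-1,-18.6,-19.8,0,0,0,4],[-1,-21.7,-23.1,0,0,0,4.6],[-1,-24.8,-26.4,0,0,0,5.2]]]}}

```text
clock: 0.9
eef_pos: [348.8, -298.6, 230.9]
tcp_rot: [3.141, 0.001, -1.415]
contact_force: [0.5, -0.5, 0.0]
opening: 0.001
```

{"method": "apply_moves", "body": {"targets": [[[-1,-3,-2.6,0,0,0,0],[-1,-6,-5.3,0,0,0,0],[-1,-9,-8,0,0,0,0],[-1,-12,-10.6,0,0,0,0],[-1,-15,-13.3,0,0,0,0],[-1,-17.8,-15.8,0,0,0,0],[-1,-17.8,-15.8,0,0,0,0]]]}}

```text
clock: 1.6
eef_pos: [479.0, -95.1, 231.0]
tcp_rot: [-3.141, 0.002, -1.411]
contact_force: [0.8, -0.2, -0.4]
opening: -0.0
```

Run:
```python
from h import *
s,g=grab('wrist','w1'); print(s['eef_pos'],s['tcp_rot'],g['mount'],g['fov_y'])
```

```text
[479.01502626 -95.06041977 230.96531894] [-3.14080618e+00  2.12404595e-03 -1.41113318e+00] [[ 9.99999336e-01  1.93461088e-04  1.13607438e-03 -7.66097531e-01]
 [-5.26796757e-04  9.53521494e-01  3.01324549e-01 -7.64513253e+01]
 [-1.02497677e-03 -3.01324947e-01  9.53520962e-01 -1.43102442e+02]
 [ 0.00000000e+00  0.00000000e+00  0.00000000e+00  1.00000000e+00]] 69.94682806609724
```

View pics/w1.png

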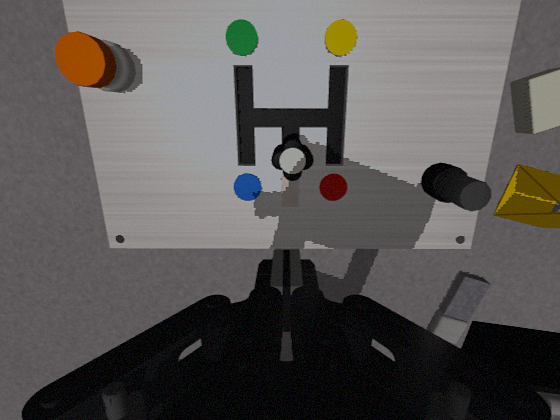

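The wrist view shows the gate square to the tool, with green at (242,37), the cap at (292,160) and the shut fingertips narrow at about (287,252). I'll refine from this view.

```bash
cat > w.py <<'E'
from m import *
from scipy.spatial.transform import Rotation as Ro
def wcal(s,g):
    T=np.eye(4);T[:3,:3]=Ro.from_euler('xyz',s['tcp_rot']).as_matrix();T[:3,3]=s['eef_pos']
    W=np.linalg.inv(T@np.array(g['mount'])); g=dict(g);g['R']=W[:3,:3];g['t']=W[:3,3]; return g
def cap(g,roi):
    x0,y0,x1,y1=roi; p=cv2.cvtColor(g['pixels'],cv2.COLOR_RGB2GRAY)[y0:y1,x0:x1]
    n,l,st,c=cv2.connectedComponentsWithStats((p>150).astype(np.uint8))
    return [(c[i]+[x0,y0],st[i,4]) for i in range(1,n) if st[i,4]>60]
E
python3 - <<'E'
from w import *
s={'eef_pos':[479.015,-95.060,230.965],'tcp_rot':[-3.1408,.002124,-1.41113]}
g=wcal(s,dict(np.load('pics/w1.npz')))
P={}
for n,roi in dict(green=(222,17,262,57),yellow=(321,17,361,57),blue=(228,170,268,205),red=(315,170,352,205)).items():
    c,a=cen(g,n,roi); P[n]=plane(g,*c,101.5); print(n,c,a,P[n])
C=sum(P.values())/4
ex=(P['green']+P['yellow']-P['blue']-P['red'])[:2]; a=np.arctan2(ex[1],ex[0]); print(C,a,np.linalg.norm(ex)/2)
x=np.array([np.cos(a),np.sin(a),0]);y=np.array([-np.sin(a),np.cos(a),0])
for c,ar in cap(g,(275,145,309,175)): p=plane(g,*c,165); print('cap',c,ar,p,(p-C)@x,(p-C)@y)
for z in (118,125): print('tip in gate',(np.array(s['eef_pos'])-C)@x,(np.array(s['eef_pos'])-C)@y)
for dx,dz in((0,0),(0,-19),(10,0),(-10,0)): print(proj(g,np.array(s['eef_pos'])+[0,0,-dz]-y*dx))
E
```

```text
green [241.27946128  37.01234568] 891 [606.12883341 -37.14112817 101.5       ]
yellow [340.36135371  37.14737991] 916 [ 618.78007213 -116.16588432  101.5       ]
blue [247.06313993 186.75085324] 586 [483.55581826 -56.76835049 101.5       ]
red [332.86054422 186.86394558] 588 [ 496.22465064 -135.72111842  101.5       ]
[551.17234361 -86.44912035 101.5       ] 0.1585037355469683 124.12011857356521
cap [290.01680672 158.47058824] 357 [524.83276568 -89.77615662 165.        ] -26.53454205778668 0.8721316417341312
tip in gate -72.6119683664281 2.886439816553646
tip in gate -72.6119683664281 2.886439816553646
(np.float64(287.1574069536112), np.float64(263.4524290539913))
(np.float64(287.25282083763983), np.float64(282.7648785049509))
(np.float64(305.98116035949624), np.float64(263.49085914701163))
(np.float64(268.33492882527), np.float64(263.41400156454495))
```

{"method": "apply_moves", "body": {"targets": [[[-1,0.1,0,3,0,0,0],[-1,0.2,0,6,0,0,0],[-1,0.3,0,9,0,0,0],[-1,0.3,0,10.2,0,0,0],[-1,0.3,0,10.2,0,0,0]]]}}

```text
clock: 2.15
eef_pos: [476.6, -99.7, 127.4]
tcp_rot: [3.138, 0.003, -1.412]
contact_force: [-0.2, 0.5, 0.4]
opening: -0.002
```

Run:
```python
from h import *
s,g=grab('wrist','w2'); print(s['eef_pos'],s['tcp_rot'],s['contact_force'])
```

```text
[476.55174883 -99.73384562 127.41311702] [ 3.13755733e+00  2.80097366e-03 -1.41197285e+00] [-0.18110021  0.50088565  0.44081571]
```

View pics/w2.png

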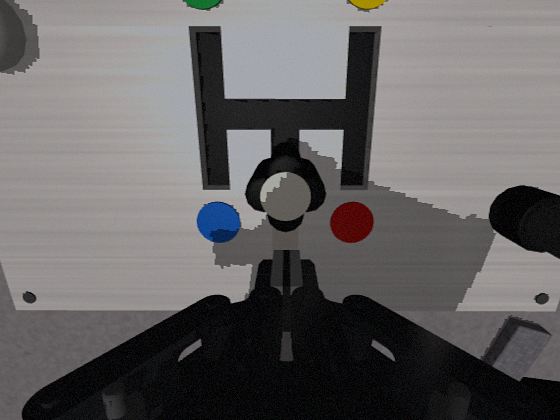

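{"method": "apply_moves", "body": {"targets": [[[-1,0,-1,0,0,0,0],[-1,0,-1.8,0,0,0,0],[-1,0,-2.2,0,0,0,0],[-1,0,-2.6,0,0,0,0],[-1,0,-3,0,0,0,0],[-1,0,-3.4,0,0,0,0],[-1,0,-3.8,0,0,0,0],[-1,0,-4.2,0,0,0,0]]]}}

```text
clock: 3.0
eef_pos: [519.3, -93.1, 128.6]
tcp_rot: [3.139, 0.002, -1.412]
contact_force: [-2.9, -0.2, 2.2]
opening: 0.0
```

```bash
cat > st.py <<'E'
from w import *
import sys
C=np.array([551.17,-86.45,101.5]);a=.1585
x=np.array([np.cos(a),np.sin(a),0]);y=np.array([-np.sin(a),np.cos(a),0])
def run(f):
    s,g=grab('wrist',f); g=wcal(s,g); t=s['eef_pos']-C
    F=s['contact_force']; print('tip gate',(t@x).round(1),(t@y).round(1),'z',s['eef_pos'][2].round(1),'F gate',(F@x).round(1),(F@y).round(1),F[2].round(1),s['clock'])
    for c,ar in cap(g,(225,150,345,230)):
        p=plane(g,*c,165)-C; print('cap',c.round(),ar,(p@x).round(1),(p@y).round(1))
run(sys.argv[1])
E
python3 st.py w3
```

```text
tip gate -32.5 -1.5 z 128.6 F gate -2.9 0.3 2.2 3.0
cap [273. 161.] 2148 27.4 3.9
cap [244. 215.] 535 7.1 15.0
```

View pics/w3.png

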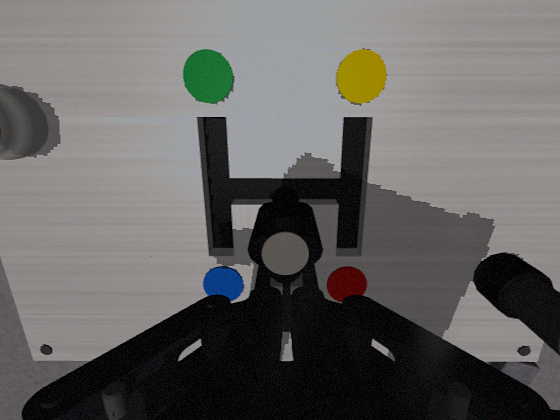

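Contact is made: the cap is at (285,253) and the fingers push the front lobe with about 3 N. I'll work out the knob's position.

Run:
```python
from w import *
C=np.array([551.17,-86.45,101.5]);a=.1585
x=np.array([np.cos(a),np.sin(a),0]);y=np.array([-np.sin(a),np.cos(a),0])
s=dict(eef_pos=[519.3,-93.1,128.6],tcp_rot=[3.139,.002,-1.412])
g=wcal(s,dict(np.load('pics/w3.npz')))
for c,ar in cap(g,(255,225,315,278)): p=plane(g,*c,165)-C; print(c,ar,p@x,p@y)
for uv in((285,253),): p=plane(g,*uv,165)-C; print(p@x,p@y)
for n,roi in dict(green=(180,45,240,108),yellow=(330,45,392,108)).items():
    c,ar=cen(g,n,roi); p=plane(g,*c,101.5)-C; print(n,p@x,p@y)
```

```text
-8.38941798081217 -0.5556721134532775
green 62.078236212737025 40.047871279210774
yellow 62.10436148363457 -39.96324301794056
```

{"method": "apply_moves", "body": {"targets": [[[-1,0,-0.3,0,0,0,0],[-1,0,-0.5,0,0,0,0],[-1,0,-0.7,0,0,0,0],[-1,0,-0.85,0,0,0,0],[-1,0,-0.85,0,0,0,0]]]}}

```text
clock: 3.55
eef_pos: [528.4, -91.6, 128.5]
tcp_rot: [3.14, 0.002, -1.412]
contact_force: [-1.7, 0.4, -0.8]
opening: -0.003
```

```bash
sed -i 's/(225,150,345,230)/(255,215,320,285)/' st.py; sed -i 's/p>150/p>105/' w.py; python3 st.py w4
```

```text
tip gate -23.3 -1.5 z 128.5 F gate -1.7 0.6 -0.8 3.55
```

{"method": "apply_moves", "body": {"targets": [[[-1,0,1.5,0,0,0,0],[-1,0.5,2.5,0,0,0,0],[-1,3,2.5,0,0,0,0],[-1,5.2,2.5,0,0,0,0],[-1,5.2,0.5,0,0,0,0],[-1,5.2,-2,0,0,0,0],[-1,5.2,-2.3,0,0,0,0],[-1,5.2,-2.3,0,0,0,0]]]}}

```text
clock: 4.4
eef_pos: [558.9, -139.6, 128.3]
tcp_rot: [3.14, 0.002, -1.412]
contact_force: [-0.2, 0.3, -0.3]
opening: -0.0
```

```bash
python3 st.py w5
```

```text
tip gate -0.8 -53.7 z 128.3 F gate -0.1 0.4 -0.3 4.4
```

View pics/w5.png

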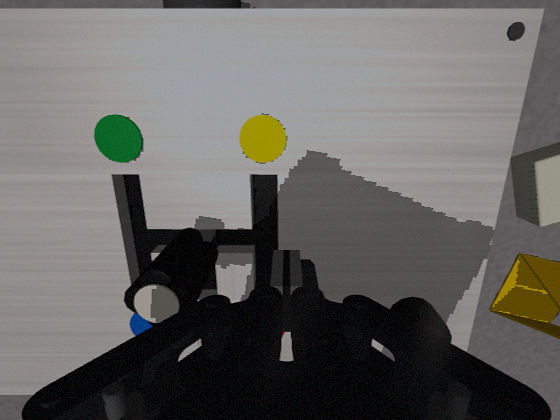

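{"method": "apply_moves", "body": {"targets": [[[-1,-1,0,0,0,0,0],[-1,-1.8,0,0,0,0,0],[-1,-2.4,0,0,0,0,0],[-1,-2.9,0,0,0,0,0],[-1,-3.4,0,0,0,0,0],[-1,-3.9,0,0,0,0,0],[-1,-4.4,0,0,0,0,0],[-1,-4.8,0,0,0,0,0]]]}}

```text
clock: 5.25
eef_pos: [550.3, -91.7, 128.2]
tcp_rot: [3.139, 0.002, -1.412]
contact_force: [-2.0, -3.0, -1.0]
opening: 0.001
```

```bash
cat >> st.py <<'E'
s,g=r.sense(),dict(np.load(f'pics/{sys.argv[1]}.npz')); g=wcal(s,g)
for c,ar in cap(g,(130,270,260,330)): p=plane(g,*c,165)-C; print('capL',c.round(),ar,(p@x).round(1),(p@y).round(1))
E
python3 st.py w6
```

```text
tip gate -1.7 -5.1 z 128.2 F gate -2.4 -2.7 -1.0 5.25
capL [156. 296.] 2957 3.4 49.3
```

View pics/w6.png

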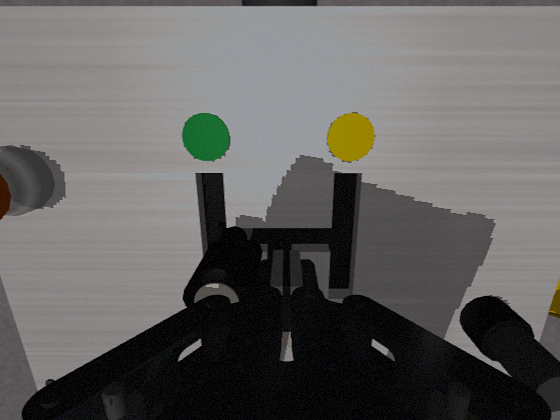

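The knob has moved to the left, with its cap near (216,304), partly under the finger linkage. I'll work out how much travel remains.

Run:
```python
from w import *
C=np.array([551.17,-86.45,101.5]);a=.1585
x=np.array([np.cos(a),np.sin(a),0]);y=np.array([-np.sin(a),np.cos(a),0])
for f,e,uv in(('w6',[550.3,-91.7,128.2],(216,304)),('w5',[558.9,-139.6,128.3],(156,302))):
    g=wcal(dict(eef_pos=e,tcp_rot=[3.1395,.002,-1.412]),dict(np.load(f'pics/{f}.npz')))
    p=plane(g,*uv,165)-C; print(p@x,p@y)
```

```text
-0.6754300646775272 24.469021921548652
1.11303870015287 0.5584810947330208
```

{"method": "apply_moves", "body": {"targets": [[[-1,-0.4,0,0,0,0,0],[-1,-0.8,0,0,0,0,0],[-1,-1.1,0,0,0,0,0],[-1,-1.35,0,0,0,0,0],[-1,-1.5,0,0,0,0,0],[-1,-1.55,0,0,0,0,0]]]}}

```text
clock: 5.9
eef_pos: [547.8, -75.8, 128.2]
tcp_rot: [3.139, 0.003, -1.411]
contact_force: [-1.1, -2.5, -1.2]
opening: -0.0
```

```bash
python3 st.py w7
```

```text
tip gate -1.6 11.0 z 128.2 F gate -1.4 -2.3 -1.2 5.9
capL [156. 296.] 2945 3.3 65.0
```

{"method": "apply_moves", "body": {"targets": [[[-1,1,0,0,0,0,0],[-1,1.2,1.5,0,0,0,0],[-1,1.2,4.4,0,0,0,0],[-1,0.5,4.6,0,0,0,0],[-1,-2,4.6,0,0,0,0],[-1,-2.9,4.6,0,0,0,0],[-1,-2.9,4.6,0,0,0,0]]]}}

```text
clock: 6.65
eef_pos: [497.7, -53.7, 128.6]
tcp_rot: [3.139, 0.003, -1.41]
contact_force: [-0.5, -0.5, -0.9]
opening: 0.002
```

```bash
python3 st.py w8
```

```text
tip gate -47.6 40.7 z 128.6 F gate -0.6 -0.4 -0.9 6.65
cap [259. 221.] 110 -10.1 51.7
capL [181. 291.] 4878 -40.7 83.8
```

View pics/w8.png

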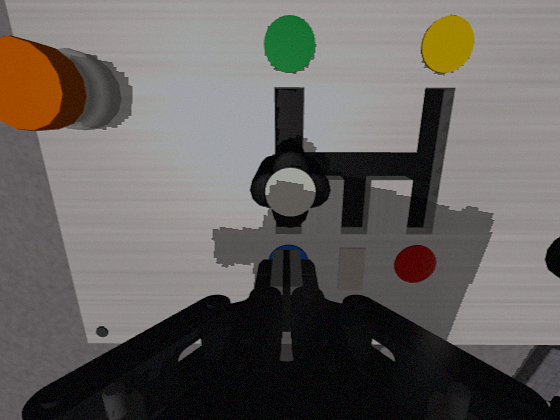

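The knob is in line with the green slot: cap (290,191), slot (289,90–150). Pushing it home.

{"method": "apply_moves", "body": {"targets": [[[-1,0,-1.2,0,0,0,0],[-1,0,-2.0,0,0,0,0],[-1,0,-2.6,0,0,0,0],[-1,0,-3.2,0,0,0,0],[-1,0,-3.8,0,0,0,0],[-1,0,-4.4,0,0,0,0],[-1,0,-4.9,0,0,0,0],[-1,0,-5.3,0,0,0,0]]]}}

```text
clock: 7.5
eef_pos: [550.6, -45.8, 128.3]
tcp_rot: [3.139, 0.002, -1.41]
contact_force: [-2.1, -2.9, -0.0]
opening: -0.001
```

```bash
python3 st.py w9
```

```text
tip gate 5.9 40.2 z 128.3 F gate -2.5 -2.5 -0.0 7.5
capL [181. 291.] 4882 13.3 83.8
```

{"method": "apply_moves", "body": {"targets": [[[-1,0,-0.2,0,0,0,0],[-1,0,-0.4,0,0,0,0],[-1,0,-0.5,0,0,0,0],[-1,0,-0.6,0,0,0,0],[-1,0,-0.65,0,0,0,0]]]}}

```text
clock: 8.05
eef_pos: [555.9, -44.8, 128.4]
tcp_rot: [3.136, 0.003, -1.41]
contact_force: [-11.2, -3.1, 7.3]
opening: -0.004
```

The force rose to 11 N, so the lever is at the slot's end. I'll back off, lift and check.

{"method": "apply_moves", "body": {"targets": [[[-1,0,1,0,0,0,0],[-1,0,3,0,0,0,0],[-1,0,5,0,0,0,0],[-1,0,6,-3,0,0,0],[-1,0,6,-6,0,0,0],[-1,0,6,-9,0,0,0],[-1,0,6,-10,0,0,0],[-1,0,6,-10,0,0,0]]]}}

```text
clock: 8.85
eef_pos: [498.3, -54.6, 230.1]
tcp_rot: [3.14, 0.002, -1.41]
contact_force: [0.6, -0.8, -0.9]
opening: 0.001
```

```bash
python3 - <<'E'
from st import *
E
python3 st.py w10; python3 -c "
from h import *
s,g=grab('top','top2'); g0=dict(np.load('pics/top.npz'))
a=np.hstack([g0['pixels'],g['pixels']]); 
d=np.abs(g0['pixels'].astype(int)-g['pixels']).sum(2)>90
n,l,st,c=cv2.connectedComponentsWithStats(d.astype(np.uint8)); print(st[st[:,4]>20])"
```

```text
tip gate -47.2 39.8 z 230.1 F gate 0.5 -0.9 -0.9 8.85
cap [265. 238.] 945 -60.8 56.4
cap [313. 255.] 287 -74.4 19.6
capL [204. 270.] 114 -88.3 104.1
[[     0      0    560    420 200149]
 [   245    141    197    279  26886]
 [   288    284     84     32   1328]
 [   285    309     34      9    161]
 [   444    308    116     81   4771]
 [   232    337     26     22    143]
 [   241    369     18     16    139]
 [   186    373     52     47   1104]
 [   241    392     21     28    386]
 [   235    402     13     18     97]]Traceback (most recent call last):
  File "<stdin>", line 1, in <module>
  File "st.py", line 10, in <module>
    run(sys.argv[1])
        ~~~~~~~~^^^
IndexError: list index out of range
```

View pics/w10.png

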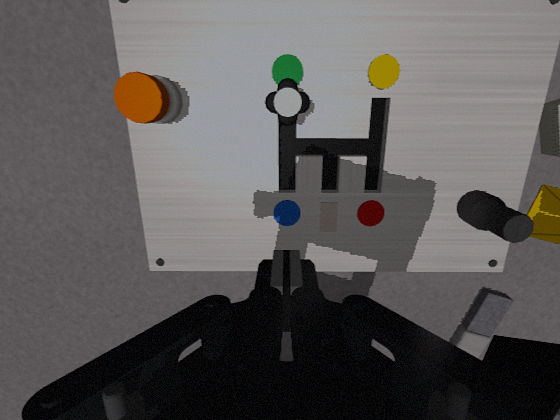

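Run:
```python
from w import *
C=np.array([551.17,-86.45,101.5]);a=.1585
x=np.array([np.cos(a),np.sin(a),0]);y=np.array([-np.sin(a),np.cos(a),0])
g=wcal(r.sense(),dict(np.load('pics/w10.npz')))
c=cap(g,(272,84,302,120)); c=max(c,key=lambda t:t[1]); 
for uv in (c[0],(288,102)): p=plane(g,*uv,165)-C; print(uv,p@x,p@y)
p=plane(g,288,70,101.5)-C; print(p@x,p@y)
# the pot
p=plane(g,138,97,145)-C; print('pot',p@x,p@y)
```

```text
[286.43211679 100.85985401] 34.66624413406402 40.880368716689205
(288, 102) 33.974710515851584 39.8652968251492
60.392153900130076 39.73838955564529
pot 37.52512869791625 145.7251923791407
```

```bash
python3 -c "
from rig import r
print(r.sense()['contact_force'], r.sign_off())"
```

```text
the job is handed in; nothing more can be done
[-0.58918691  0.36271245  0.04387134] None
```

I pushed the lever with the shut fingers out of its parking slot, along the cross channel to the left and home into the rear-left slot, the green one. I then backed the fingers off, lifted clear and handed the job in at about 9 s of the 48 s allowed. No verdict came back.

- **Lever position:** the last wrist picture put the knob at about x = 34 to 35 mm, y = 40 to 41 mm in the gate. That is 26 to 28 mm from the green disc; the limit is 31 mm. The fingertip position at the end of the push gave about 35.5 mm.
- **Forces:** free pushing read about 3 to 4 N. The highest reading at the end of a move was about 14 N in all, 11 N of it along the push, with the lever against the slot's end. The wrist read under 1 N after backing off.
- **Bystanders:** the swab pot measured within about 4 mm of its first position, from pixels picked by eye. The torch and the tent looked unmoved in the last wrist picture.
- **What didn't work:**
  - The before/after comparison of top views was spoiled by the arm and its shadow, so the other bystanders were not checked separately. The fingers never went near them below 230 mm.
  - My automatic cap finder often picked the wrong patch, so I read the cap by eye for most of the mid-task positions.

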